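# Take a fired kiln tier apart and put everything away

### The arm

A 6-joint arm with a two-finger parallel gripper is mounted at the origin on the work surface. World frame = base frame: x ahead of the robot, y to its left, z up, the work surface at z = 0. Lengths are in m, angles in rad, forces in N, time in s.
With the tool pointing down it reaches from about 0.35 to 0.85 m from the base axis. Payload 8.1 kg.
Tool frame: the origin (TCP) lies on the centre line of the jaws, within the pads' length; the fingertips stand robot.tips_ahead ahead of it and the grasp point (between the pads) lies 8 mm behind it (robot.tips_ahead is the distance from the TCP to the fingertips, in m); z points along the fingers, y is the direction in which the jaws open and shut (so a half turn about z gives the same grasp; the last joint's range is limited). The gripper opens to 93 mm and grips with 3 to 60 N. Pads are 15 mm wide; open, the fingers measure 128 mm over their backs; the gripper's body (75 mm by 188 mm) begins 65 mm behind the grasp point.
Start: joints at [-1.313, 0.13, 1.488, -0, 1.523, -0.085], TCP at [0.202, -0.565, 0.23] pointing down, gripper open.
Joint ranges: [-2.96, 2.96], [-0.89, 2.26], [0.02, 2.5], [-1.34, 4.48], [0, 2.73], [-2.66, 2.66]. Speed limits (rad/s): [2.39, 2.39, 2.79, 3.14, 3.14, 3.14].

### API

Orientations are given as a rotation vector (axis times angle).
In Python, from plant import monitor, eyes, job, robot gives the robot as it stands.
- The arm moves only by the tool servo_tool, never from a script. Its argument "plan" is a list that holds one entry, the list of rows, each a list of 7 numbers: the closure, from -1 (fully open) to 1 (shut), so that 0 is half open, then the shift along the world's x, y, z in mm, then the turn, a rotation vector about the world's x, y, z in rad. In form: [[[hand, dx, dy, dz, ax, ay, az], ...]]. A call has 1 to 12 rows; each row shifts and turns the commanded pose from where the row before left it; what a row does not reach is not made up. A row lasts 1/10 s, in which the tool goes at most 50 mm and 8.59 degrees, less where a joint would pass 70% of its speed; a pose out of reach is approached as far as the arm can. A call with a gripper value outside its range is refused whole. The fingers move at their own pace and stop on an object; "force" is the grip in N (left out, the last holds). Time passes only in rows, so rows that do not move let the fingers close. It gives the time, the measured TCP pose, the force and the opening at its end, in the units of the state.
- monitor.read_state(): the state, without advancing time (a new reading comes with each control period).
- eyes.read_camera(name): name is "side" or "top"; returns the picture (420x560x3 uint8, red, green, blue); there is no depth.
- eyes.camera_info(name): a dict with "mtx" (3x3 intrinsics, pixels), "R" (3x3) and "t" (3): a world point X has camera coordinates R X + t. Camera axes: x right, y down, z forward; pixel columns grow to the right and rows downward; lengths in m; the calibration is good to about 2 mm. A picture is of the moment at which its call begins. camera_info takes no time and is no camera call.
- job.close_job(): hands the job in, once; it reports no verdict.
The state is a dict: "t": time; "q": joint angles; "dq": joint speeds; "joint_torque": joint torques, N m; "tool_pos": TCP position; "orientation": TCP orientation; "force": force on the tool from outside, world axes, zero at the start; "wrist_torque": the same for the moment, N m; "opening": finger opening in m.
Only numpy, scipy, OpenCV 4.12 (cv2) and the standard library are available. Lean on these libraries where they do the work, as an engineer would, in place of code of your own. Each camera call takes 0.05 s, during which the arm holds its last target. There are 200 camera calls.

### The job

Take apart the fired stack on the bench and put each thing away with its own kind: the cup in the middle of the free space on the ware board, and the round prop, the square prop and the stilt each in the middle of the free space of the tray that holds others like it, all the same way up as they stand now. Slide the bare kiln strip lengthwise under the beams into the free bay of the blue rack until it is fully home against the stop. Everything is brittle: set things down rather than dropping them, and do not tip the cup over.

Things in the scene. Friction and masses are not known exactly. Their poses are not given: they have to be found in the camera images.
- cup_mid (a point): Small handleless cup, blue-green glaze, with a bare pale foot: 58 mm across over its upper part, 68 mm high, foot 52 mm across. It stands on the inner pins of the stilt. The point is its centre, half-way up (34 mm above its foot); z up along the cup.
- stilt_mid (a point): Off-white three-armed kiln stilt (flat star) under the cup, arm ends showing around it. Arms 120 degrees apart, 46 mm long from the centre, 10 mm wide, 4 to 14 mm above its support; pins stand up to 21 mm, 22 and 40 mm out. The cup's foot is on the inner pins. Point: hub centre, 9 mm above its support; x runs along one arm. Pinch it across one arm near the hub.
- prop_short_mid (a point): Short round kiln prop, red-brown tube 38 mm in diameter, 32 mm high, standing on top of the tall square prop. The point is its centre, half-way up (16 mm).
- prop_tall_mid (a point): Tall square kiln prop, buff hollow tube 44 x 44 mm, 70 mm high, standing on one end of the kiln strip. The point is its centre, half-way up (35 mm); x and y are square to its faces, z up.
- strip_mid (a point): Kiln strip, a narrow dark grey kiln shelf lying on the bench under the whole stack: 200 mm long (x), 60 mm wide (y), 12 mm thick, 0.4 kg. Point: its centre, 6 mm up. The props stand on it 60 mm from its centre at one end, the stilt with the cup 60 mm from the centre at the other, either way round.
- ware_place (a point): Free space on the wooden ware board (100 x 160 x 18 mm) beside the fixed cup of the same kind, which stands 83 mm away towards +y of this frame. The point is the middle of the free space, on the board's top; z up.
- tall_place (a point): Free space in the dark steel tray (84 x 160 mm, walls 14 mm high and 4 mm thick, floor 4 mm) that holds one fixed square prop of the same kind, 78 mm away towards +y of this frame. The point is the middle of the free space, on the tray's floor; x and y run along the tray's walls.
- short_place (a point): Free space in the plywood tray (84 x 150 mm, walls 12 mm high and 4 mm thick, floor 4 mm) that holds two fixed round props of the same kind, about 75 mm away towards +y of this frame. The point is the middle of the free space, on the tray's floor.
- stilt_place (a point): Free space in the green plastic tray (108 x 160 mm, walls 9 mm high and 4 mm thick, floor 4 mm) that holds two small fixed stilts, about 77 mm away towards +y of this frame. The point is the middle of the free space, on the tray's floor.
- rack_slot (a point): Low blue steel rack with two bays, a strip already stowed in the left one (+y, 106 mm away). Point: middle of the free bay's mouth, on its floor, 4 mm above the bench; x into the bay, z up. Bay 78 mm wide, 150 mm deep to a stop; fixed beams over it at mouth and back, underside 24 mm above its floor, top 34 mm above the bench. Home: strip against the stop, centre at x = 50 mm, 50 mm standing out.
Not all that is in view belongs to the job. Of the things that look like the part that bears prop_short_mid, the smallest one is meant.

How it is judged:
By the outcome, as a careful person would: the job done as asked, in the order asked, and still so for the second after the job is handed in, with the robot touching nothing.
It also fails if it takes over 144 s, if anything falls off the work surface, if the arm or the gripper's body presses on something with over 40 N, if the wrist force passes 120 N, or if a joint passes its speed limit or range.

## Working session

There is one attempt and no reset: what is moved stays moved. The work goes in short steps, Python scripts to look and compute and a tool call to move; the robot and the scene stay as the last step left them, time stands still between calls to the robot, and variables do not carry over. Pictures are saved under pics/ and viewed, about 12 in all and at most 16, crops included, and the job is handed in when it is done.

Besides the shell and the picture viewer there is one more tool, called after "Request:" by a JSON object that holds its "name" and its "arguments", one argument or row to a line. servo_tool: Moves the arm, as the interface text tells. Its arguments: {"type":"object","properties":{"plan":{"type":"array"},"force":{"type":"number"}},"required":["plan"]}

```bash
ls; mkdir -p pics; python3 - <<'E'
from plant import monitor, eyes, job, robot
import cv2,numpy as np
print(robot.tips_ahead); print(monitor.read_state())
for n in("top","side"):
    im=eyes.read_camera(n); cv2.imwrite(f"pics/{n}0.png",im[:,:,::-1]); 
    print(n,{k:np.round(v,4).tolist() for k,v in eyes.camera_info(n).items()})
E
```

```text
pics
0.011
{'t': 0.0, 'q': array([-1.31343436e+00,  1.31168802e-01,  1.48927479e+00, -1.62428232e-05,
        1.52296577e+00, -8.53881308e-02]), 'dq': array([ 0.00055783, -0.00030518, -0.00063051, -0.00137378, -0.00043136,
        0.00118212]), 'joint_torque': array([ 8.19494799e-04, -5.59832740e+01, -4.91768432e+01,  7.66322203e-02,
        3.50205728e-02, -1.65181036e-04]), 'tool_pos': array([ 0.20153154, -0.56456937,  0.22858532]), 'orientation': array([-3.09378977e+00, -5.35451878e-01,  2.70310565e-04]), 'force': array([-0.07996243,  0.9526291 ,  0.2010683 ]), 'wrist_torque': array([0.02552612, 0.00619364, 0.03389486]), 'opening': 0.0929143889138521}
top {'mtx': [[406.725, 0.0, 279.3441], [0.0, 406.725, 213.2764], [0.0, 0.0, 1.0]], 'R': [[-0.1113, -0.9938, -0.0001], [-0.971, 0.1088, -0.2129], [0.2116, -0.0236, -0.9771]], 't': [0.0372, 0.5158, 0.9473]}
side {'mtx': [[393.6076, 0.0, 275.8264], [0.0, 393.6076, 212.7142], [0.0, 0.0, 1.0]], 'R': [[0.972, -0.2347, -0.0113], [-0.1612, -0.6311, -0.7588], [0.1709, 0.7394, -0.6512]], 't': [-0.5048, 0.1377, 0.7636]}
```

View pics/top0.png

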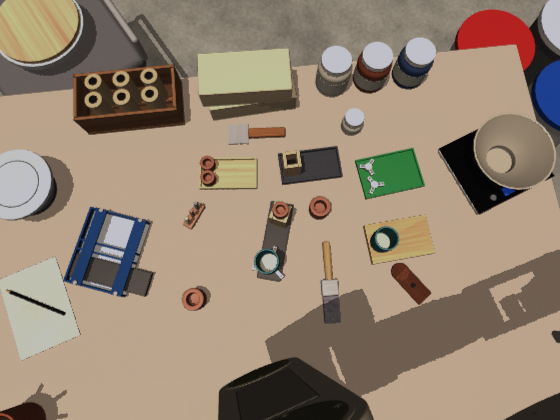

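View pics/side0.png

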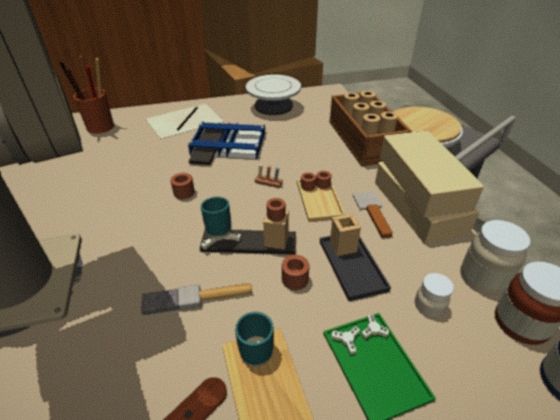

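```bash
cat > h.py <<'E'
import cv2,numpy as np
from plant import monitor, eyes, job, robot
def grab(n): return eyes.read_camera(n)[:,:,::-1].copy()
def ray(n,uv):
    c=eyes.camera_info(n); d=c["R"].T@np.linalg.solve(c["mtx"],[uv[0],uv[1],1.]); return -c["R"].T@c["t"],d
def onz(n,uv,z):
    o,d=ray(n,uv); return (o+d*(z-o[2])/d[2])
def proj(n,X):
    c=eyes.camera_info(n); p=c["mtx"]@(c["R"]@np.asarray(X,float)+c["t"]); return p[:2]/p[2]
def crop(im,u0,v0,w,h,k): return cv2.resize(im[v0:v0+h,u0:u0+w],None,fx=k,fy=k,interpolation=cv2.INTER_CUBIC)
E
python3 - <<'E'
from h import *
t=cv2.imread("pics/top0.png");s=cv2.imread("pics/side0.png")
a=crop(t,60,200,100,100,4);b=crop(t,240,190,100,100,4)
c=crop(s,180,180,133,75,3);d=crop(s,180,110,100,75,4)
out=np.zeros((600,800,3),np.uint8);out[:400,:400]=a[:400];out[:400,400:]=b[:400]
out[400:,:399]=c[:200,:399];out[400:,400:]=d[:200,:400]
cv2.imwrite("pics/z1.png",out)
E
```

```text
(no output)
```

View pics/z1.png

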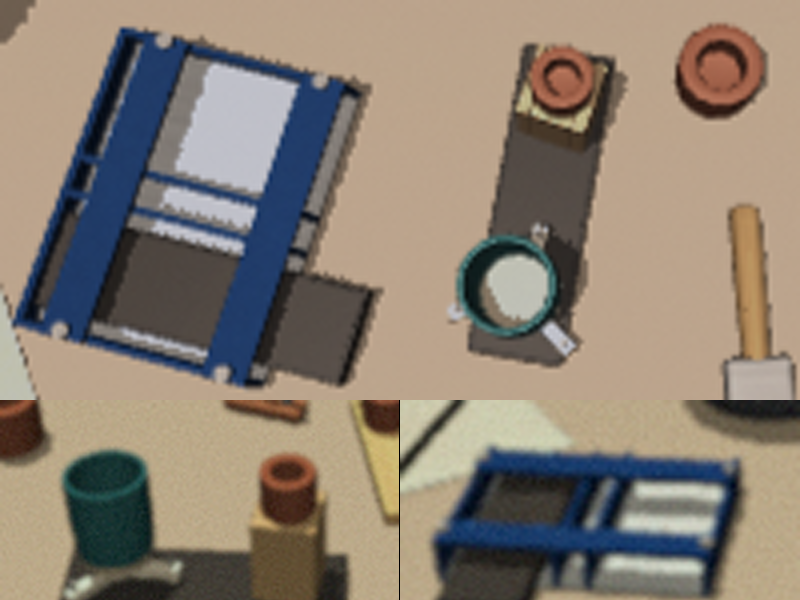

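```bash
cat > m1.py <<'E'
from h import *
t=cv2.imread("pics/top0.png");s=cv2.imread("pics/side0.png")
H=cv2.cvtColor(t,cv2.COLOR_BGR2HSV);
for n,p in dict(strip=(275,235),green=(400,185),ply=(240,174),tray=(325,165),board=(415,240),cup=(258,262),short=(274,210),bench=(220,240),blue=(85,255),stilt=(280,276),tall=(275,219),loose=(327,207),side_cup=None).items():
    if p: print(n,H[p[1],p[0]])
E
python3 m1.py
```

```text
strip [13 42 84]
green [ 65 152 124]
ply [ 27  80 189]
tray [173  16  63]
board [ 18 117 187]
cup [ 88 128  28]
short [  8 138 159]
bench [ 15  64 188]
blue [109 176 103]
stilt [  5   8 184]
tall [ 26  58 171]
loose [  8 136 161]
```

```bash
cat > m1.py <<'E'
from h import *
def comp(im,box,lo,hi,op=0):
    H=cv2.cvtColor(im,cv2.COLOR_BGR2HSV); u,v,w,h=box
    m=np.zeros(H.shape[:2],np.uint8); m[v:v+h,u:u+w]=cv2.inRange(H,lo,hi)[v:v+h,u:u+w]
    m=cv2.morphologyEx(m,cv2.MORPH_CLOSE,np.ones((3,3)))
    if op:m=cv2.morphologyEx(m,cv2.MORPH_OPEN,np.ones((3,3)))
    cs,_=cv2.findContours(m,cv2.RETR_EXTERNAL,cv2.CHAIN_APPROX_NONE)
    return max(cs,key=cv2.contourArea)[:,0,:]
def rect(n,c,z):
    h=cv2.convexHull(c.astype(np.int32))[:,0,:]
    P=np.array([onz(n,p,z)[:2] for p in h],np.float32)*1000
    (cx,cy),(w,hh),a=cv2.minAreaRect(P)
    if w>hh: w,hh,a=hh,w,a+90      # a: direction of short side; long side at a+90
    L=((a+90)+180)%180
    return np.round([cx,cy,w,hh,L],1)
if __name__=="__main__":
    t=cv2.imread("pics/top0.png");s=cv2.imread("pics/side0.png")
    print("rects: cx cy short long longdir")
    print("green",rect("top",comp(t,(345,140,90,70),(50,90,40),(80,255,255)),.009))
    print("ply",rect("top",comp(t,(190,150,75,45),(20,75,120),(35,255,255)),.012))
    print("tray",rect("top",comp(t,(265,140,85,50),(0,0,0),(179,255,110)),.014))
    print("board",rect("top",comp(t,(355,205,90,65),(10,85,120),(25,255,255)),.018))
    print("strip",rect("top",comp(t,(245,195,60,95),(0,0,40),(179,60,110)),.012))
    for nm,box,lo,hi,z in [("cup",(245,240,45,40),(78,60,0),(105,255,255),.101),("fixcup",(365,220,40,40),(78,60,0),(105,255,255),.086),
        ("short",(268,197,26,26),(0,100,90),(13,255,255),.114),
        ("loose1",(305,190,35,35),(0,100,90),(13,255,255),.032),("loose2",(175,285,35,35),(0,100,90),(13,255,255),.032),
        ("fs1",(195,150,22,20),(0,100,60),(13,255,255),.036),("fs2",(195,171,22,18),(0,100,60),(13,255,255),.036)]:
        c=comp(t,box,lo,hi); (u,v),r=cv2.minEnclosingCircle(c); P=onz("top",(u,v),z)*1000
        e=cv2.fitEllipse(c);
        d=np.linalg.norm((onz("top",(u+r,v),z)-onz("top",(u-r,v),z)))*1000
        print(nm,np.round((u,v,r),1),P[:2].round(1),"d",d.round(1),"ell",np.round(e[0],1),np.round(e[1],1),(onz("top",e[0],z)[:2]*1000).round(1))
    for p in [(270.75,201.25),(257,277.5),(279.5,281.5),(294,204)]: print("stripcorner",(onz("top",p,.012)*1000).round(1))
E
python3 m1.py; python3 - <<'E'
from h import *
t=cv2.imread("pics/top0.png");s=cv2.imread("pics/side0.png")
o=np.zeros((600,800,3),np.uint8)
o[:300,:400]=crop(t,190,140,80,60,5); o[:300,400:]=crop(t,270,140,80,60,5)
o[300:,:400]=crop(t,350,140,80,60,5);o[300:,400:]=crop(t,360,210,80,60,5)
cv2.imwrite("pics/z2.png",o)
E
```

```text
rects: cx cy short long longdir
green [ 604.  -322.1  107.9  161.3   96.2]
ply [651.  101.6  84.  150.4  85.1]
tray [ 646.6 -115.5   87.7  161.2   91.4]
board [ 426.  -312.8  101.   164.7   93.6]
strip [458.3  -3.2  59.5 198.8 163.2]
cup [266.8 260.9  12.9] [399.   21.7] d 58.9 ell [266.7 261. ] [24.2 24.8] [398.8  21.9]
fixcup [384.1 239.7  14.1] [ 419.4 -257.9] d 66.7 ell [384.4 239. ] [22.9 27.8] [ 420.8 -258.8]
short [280.  209.    8.2] [514.  -21.7] d 38.3 ell [280.1 208.9] [14.4 15.8] [514.2 -22. ]
loose1 [320.  205.7  10.4] [ 529.8 -125.6] d 52.9 ell [319.9 205.7] [19.2 20.4] [ 529.8 -125.5]
loose2 [192.4 298.9  11.2] [335.  211.2] d 53.9 ell [192.3 298.8] [20.7 21.8] [335.1 211.3]
fs1 [207.9 163.1   8.5] [673.4 147.8] d 43.9 ell [207.4 162.8] [13.5 15.7] [674.5 149. ]
fs2 [208.3 176.7   8.5] [636.7 149.4] d 43.7 ell [207.6 177. ] [13.  15.8] [636.  151.3]
stripcorner [560.3  -2.9  12. ]
stripcorner [369.7  52.   12. ]
stripcorner [353.7  -2.6  12. ]
stripcorner [546.3 -61.9  12. ]
```

View pics/z2.png

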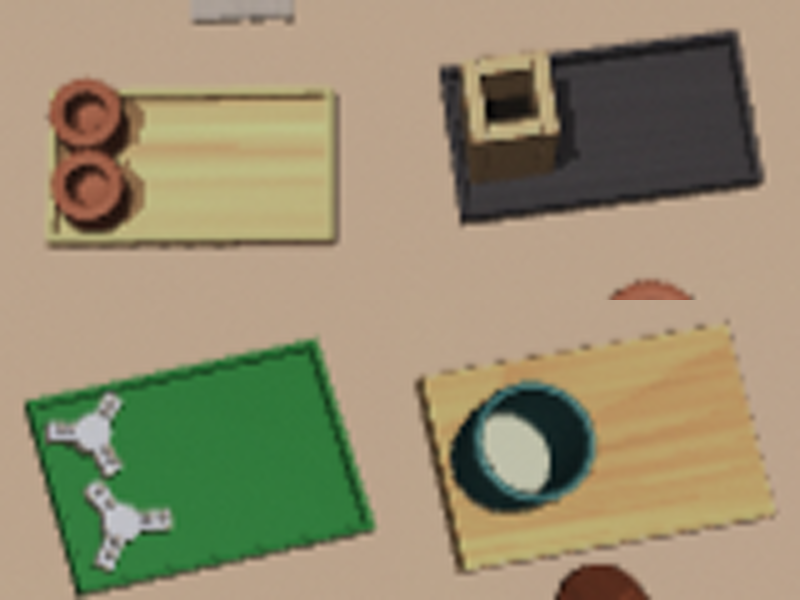

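```bash
cat > m2.py <<'E'
from h import *
from m1 import comp
W=lambda u,v,z:(onz("top",(u,v),z)*1000).round(1)[:2]
P=lambda d,z:{k:W(*v,z).tolist() for k,v in d.items()}
print("fixcup",W(387.4,238.2,.086),"cup",W(266.9,261.5,.101))
print("fixtall",W(292.4,159,.074),P(dict(a=(363/1-80,152)),.074))
print("fixstilts",W(368.4,166.6,.016),W(374.4,184.4,.016))
print("talltop",P(dict(l=(269.25,215),b=(287.5,220.5),r=(291.5,205.5)),.082))
print("stiltends",P(dict(t=(275,248),l=(253.75,268),r=(283.2,275.8)),.028))
A=lambda x,y:(60+x/4,200+y/4)
print("rackbeam34",P(dict(bl=A(122,28),blr=A(188,42),bbl=A(45,335),bbr=A(90,342),mtl=A(298,78),mtr=A(342,90),mbl=A(208,370),mbr=A(255,384)),.034))
print("stowed16",P(dict(u1=A(300,272),u2=A(366,287),l1=A(275,370),l2=A(338,382)),.016))
print("divider4..",P(dict(a=A(150,176),b=A(262,205),c=A(130,212),d=A(245,243)),.01))
s=cv2.imread("pics/side0.png")
def tri(a,b):
    A,B=[],[]
    M=[];r=[]
    for n,p in(("top",a),("side",b)):
        o,d=ray(n,p);d/=np.linalg.norm(d);Q=np.eye(3)-np.outer(d,d);M.append(Q);r.append(Q@o)
    x=np.linalg.lstsq(np.vstack(M),np.hstack(r),rcond=None)[0];return (x*1000).round(1)
S=lambda x,y:(180+x/3,180+(y-400)/3)
print("tri cup rim",tri((266.9,261.5),S(106,474)),"short",tri((280.1,208.9),S(289,472)))
E
python3 m2.py
```

```text
fixcup [ 422.  -266.2] cup [397.6  21.6]
fixtall [646.6 -67.7] {'a': [667.6, -46.5]}
fixstilts [ 624.1 -268.2] [ 574.2 -276.1]
talltop {'l': [509.5, 4.7], 'b': [491.2, -37.2], 'r': [526.8, -51.0]}
stiltends {'t': [436.0, -0.5], 'l': [392.6, 56.9], 'r': [365.6, -13.0]}
rackbeam34 {'bl': [590.7, 451.8], 'blr': [576.9, 410.5], 'bbl': [403.6, 500.8], 'bbr': [396.3, 473.6], 'mtl': [546.0, 342.4], 'mtr': [535.2, 315.2], 'mbl': [371.6, 402.9], 'mbr': [360.1, 374.9]}
stowed16 {'u1': [426.6, 351.7], 'u2': [412.7, 311.2], 'l1': [368.2, 369.1], 'l2': [356.7, 330.9]}
divider4.. {'a': [498.6, 446.1], 'b': [472.2, 376.1], 'c': [477.1, 459.1], 'd': [449.4, 387.5]}
tri cup rim [399.8  21.8  98.8] short [515.5 -22.  112.1]
```

Request:
{"name": "servo_tool", "arguments": {
  "plan": [
    [[-1,15,45,0,0,0,0.1],[-1,15,45,0,0,0,0.12],[-1,15,45,0,0,0,0.12],[-1,15,45,0,0,0,0.12],[-1,15,45,0,0,0,0.12],[-1,15,45,0,0,0,0.12],[-1,15,45,0,0,0,0.12],[-1,15,45,0,0,0,0.12],[-1,15,45,0,0,0,0.12],[-1,15,45,0,0,0,0.12],[-1,15,45,0,0,0,0.11],[-1,15,45,0,0,0,0]]
  ],
  "force": 15
}}

```text
t: 1.3
tool_pos: [0.3817, -0.0231, 0.2296]
orientation: [2.147, 2.293, 0.0]
force: [0.2, -0.2, -0.5]
opening: 0.0931
```

Request:
{"name": "servo_tool", "arguments": {
  "plan": [
    [[-1,8,22,0,0,0,0],[-1,9,22.5,-5,0,0,0],[-1,0,0,-25,0,0,0],[-1,0,0,-30,0,0,0],[-1,0,0,-30,0,0,0],[-1,0,0,-25,0,0,0],[-1,0,0,-15,0,0,0],[-1,0,0,0,0,0,0]]
  ]
}}

```text
t: 2.1
tool_pos: [0.3963, 0.0196, 0.0969]
orientation: [-2.149, -2.286, 0.005]
force: [0.1, -0.2, 0.8]
opening: 0.0929
```

```bash
python3 - <<'E'
from h import *
t=grab("top");s=grab("side")
cv2.imwrite("pics/t1.png",t);cv2.imwrite("pics/s1.png",s)
o=np.hstack([crop(t,215,190,100,110,4),crop(s,160,130,100,110,4)]);cv2.imwrite("pics/z3.png",o)
print(monitor.read_state()["tool_pos"])
E
```

```text
[0.39851379 0.01942695 0.09979193]
```

View pics/z3.png

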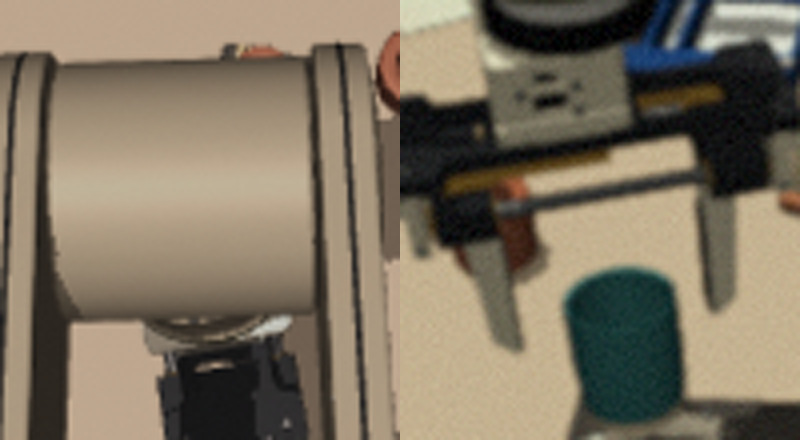

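Picture: open fingers straddle the cup in the side view (cup about (216,216) px), clear on both sides. Going down and closing.

Request:
{"name": "servo_tool", "arguments": {
  "plan": [
    [[-1,0,2,-12,0,0,0],[-1,0,0,-12,0,0,0],[-1,0,0,-9,0,0,0],[-1,0,0,0,0,0,0],[0.2,0,0,0,0,0,0],[0.4,0,0,0,0,0,0],[0.5,0,0,0,0,0,0],[0.5,0,0,0,0,0,0],[0.5,0,0,0,0,0,0]]
  ]
}}

```text
t: 3.1
tool_pos: [0.3992, 0.0214, 0.067]
orientation: [2.151, 2.289, 0.001]
force: [1.3, 0.8, 0.4]
opening: 0.0575
```

Request:
{"name": "servo_tool", "arguments": {
  "plan": [
    [[0.5,0,0,3,0,0,0],[0.5,0,0,6,0,0,0],[0.5,0,0,12,0,0,0],[0.5,0,0,20,0,0,0],[0.5,0,0,20,0,0,0],[0.5,0,0,15,0,0,0],[0.5,0,-5,4,0,0,0],[0.5,1,-15,0,0,0,0],[0.5,2,-25,0,0,0,0],[0.5,3,-35,0,0,0,0],[0.5,3,-40,0,0,0,0],[0.5,3,-40,0,0,0,0]]
  ]
}}

```text
t: 4.3
tool_pos: [0.4103, -0.1402, 0.1466]
orientation: [-2.151, -2.29, 0.0]
force: [-0.3, -0.4, -1.6]
opening: 0.057
```

Request:
{"name": "servo_tool", "arguments": {
  "plan": [
    [[0.5,3,-40,0,0,0,0],[0.5,3,-40,0,0,0,0],[0.5,3,-40,0,0,0,0],[0.5,3,-35,0,0,0,0],[0.5,3,-30,0,0,0,0],[0.5,2,-17,0,0,0,0],[0.5,0,-8,0,0,0,0],[0.5,0,0,0,0,0,0],[0.5,0,0,0,0,0,0]]
  ]
}}

```text
t: 5.2
tool_pos: [0.4274, -0.3478, 0.1463]
orientation: [-2.151, -2.289, -0.0]
force: [-0.5, -0.5, -1.8]
opening: 0.0566
```

```bash
python3 - <<'E'
from h import *
t=grab("top");s=grab("side")
cv2.imwrite("pics/t2.png",t);cv2.imwrite("pics/s2.png",s)
o=np.hstack([crop(t,240,190,100,110,4),crop(s,180,230,150,165,2.667)[:440]]);cv2.imwrite("pics/z4.png",o)
print(monitor.read_state()["tool_pos"],monitor.read_state()["opening"])
E
```

```text
[ 0.4276924 -0.3475806  0.1465841] 0.05694596879525712
```

View pics/z4.png

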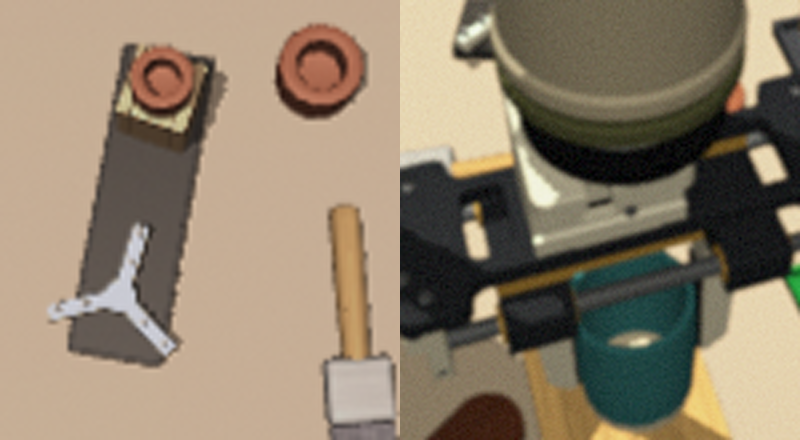

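The cup is held upright and the stilt and the strip stayed put (stilt hub about px (270,263)). Setting the cup down.

Request:
{"name": "servo_tool", "arguments": {
  "plan": [
    [[0.5,0,-0.5,-10,0,0,0],[0.5,0,0,-20,0,0,0],[0.5,0,0,-25,0,0,0],[0.5,0,0,-20,0,0,0],[0.5,0,0,-10,0,0,0],[0.5,0,0,-4,0,0,0],[0.5,0,0,-2,0,0,0],[0.5,0,0,-1,0,0,0],[0.5,0,0,-1,0,0,0],[0.5,0,0,0,0,0,0]]
  ]
}}

```text
t: 6.3
tool_pos: [0.4286, -0.3499, 0.0552]
orientation: [2.15, 2.287, -0.0]
force: [0.1, 0.8, 4.9]
opening: 0.0565
```

Request:
{"name": "servo_tool", "arguments": {
  "plan": [
    [[0.4,0,0,0,0,0,0],[0.2,0,0,0,0,0,0],[-0.1,0,0,0,0,0,0],[-0.4,0,0,0,0,0,0],[-0.8,0,0,0,0,0,0],[-0.8,0,0,0,0,0,0],[-0.8,0,0,10,0,0,0],[-0.8,0,0,25,0,0,0],[-0.8,0,0,35,0,0,0],[-0.8,0,0,35,0,0,0],[-0.8,0,0,35,0,0,0],[-0.8,4,10,15,0,0,0]]
  ]
}}

```text
t: 7.5
tool_pos: [0.4327, -0.3408, 0.2134]
orientation: [2.149, 2.283, -0.001]
force: [-1.1, -0.1, -0.3]
opening: 0.0838
```

```bash
cat > m3.py <<'E'
from h import *
from m1 import comp
t=cv2.imread("pics/t2.png")
A=lambda x,y:(240+x/4,190+y/4)
for n,(x,y) in dict(hub=(122,293),t=(141,226),l=(52,311),r=(172,352)).items(): print(n,(onz("top",A(x,y),.028 if n!="hub" else .026)*1000).round(1))
u=comp(t,(248,240,42,45),(0,0,150),(179,40,255));P=np.array([onz("top",p,.026)[:2]*1000 for p in u]);print("stilt enclosing",np.round(cv2.minEnclosingTriangle(P.astype(np.float32).reshape(-1,1,2))[1][:,0,:],1).tolist())
c=comp(t,(268,197,26,26),(0,100,90),(13,255,255));e=cv2.fitEllipse(c);print("short",(onz("top",e[0],.114)*1000).round(1))
for n,(x,y) in dict(tl=(122,43),bl=(68,350),br=(160,365),).items(): print("strip",n,(onz("top",A(x,y),.012)*1000).round(1))
for n,(x,y) in dict(l=(116,101),b=(189,122),r=(214,66)).items(): print("tall",n,(onz("top",A(x,y),.082)*1000).round(1))
E
python3 m3.py
```

```text
hub [399.8  14.7  26. ]
t [439.6  -1.5  28. ]
l [393.4  58.7  28. ]
r [360.4 -11.9  28. ]
stilt enclosing [[444.3999938964844, -2.5], [358.20001220703125, -13.399999618530273], [393.8999938964844, 66.5999984741211]]
short [514.2 -21.8 114. ]
strip tl [561.7  -2.4  12. ]
strip bl [369.7  52.   12. ]
strip br [354.2  -3.9  12. ]
tall l [508.9   5.4  82. ]
tall b [491.3 -36.6  82. ]
tall r [523.8 -55.5  82. ]
```

Request:
{"name": "servo_tool", "arguments": {
  "plan": [
    [[-0.5,4,15,0,0,0,0.11],[-0.5,8,30,0,0,0,0.13],[-0.5,10,40,0,0,0,0.13],[-0.5,10,40,0,0,0,0.13],[-0.5,10,40,0,0,0,0.13],[-0.5,10,40,0,0,0,0.13],[-0.5,10,40,0,0,0,0.13],[-0.5,10,35,0,0,0,0.13],[-0.5,6,25,0,0,0,0.13],[-0.5,4,12,0,0,0,0.13],[-0.5,0,2,-10,0,0,0.14],[-0.5,0,0,-20,0,0,0]]
  ]
}}

```text
t: 8.7
tool_pos: [0.5145, -0.0186, 0.1793]
orientation: [0.129, 3.137, 0.0]
force: [-0.1, 1.1, -0.6]
opening: 0.0697
```

Request:
{"name": "servo_tool", "arguments": {
  "plan": [
    [[-0.5,0,0,-20,0,0,0],[-0.5,0,0,0,0,0,0],[-0.5,0,0,0,0,0,0]]
  ]
}}

```text
t: 9.0
tool_pos: [0.513, -0.0196, 0.1582]
orientation: [-0.139, -3.137, -0.0]
force: [-0.1, -1.2, 0.1]
opening: 0.0697
```

```bash
python3 - <<'E'
from h import *
t=grab("top");s=grab("side")
cv2.imwrite("pics/t3.png",t);cv2.imwrite("pics/s3.png",s)
o=np.hstack([crop(t,355,200,90,75,4.444)[:333],crop(s,215,130,120,100,3.333)[:333]]);cv2.imwrite("pics/z5.png",o)
x=monitor.read_state();print(x["tool_pos"],x["orientation"],x["opening"])
# fixed/new cup rims
H=cv2.cvtColor(t,cv2.COLOR_BGR2HSV)
E
```

```text
[ 0.51420759 -0.01994909  0.15972197] [ 1.39284081e-01  3.13718758e+00 -6.16523634e-05] 0.06972108012910651
```

View pics/z5.png

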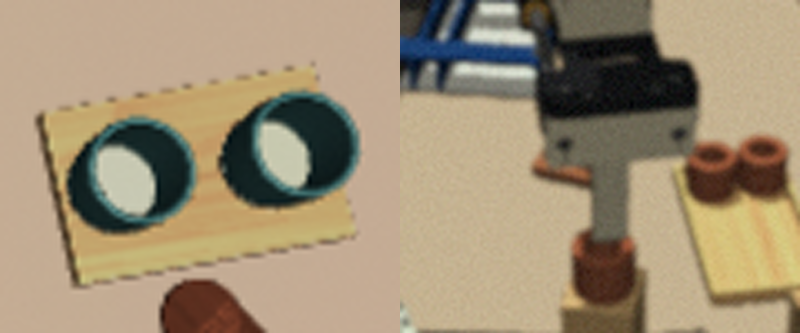

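Cup stands upright on the board next to its mate (rim centres about px (387,239) and (424,233)); gripper is lined up over the short prop (side px ~(276,210)).

Request:
{"name": "servo_tool", "arguments": {
  "plan": [
    [[-0.5,0,-2,-15,0,0,0],[-0.5,0,0,-20,0,0,0],[-0.5,0,0,-15,0,0,0],[-0.5,0,0,-8,0,0,0],[-0.3,0,0,0,0,0,0],[0.2,0,0,0,0,0,0],[0.5,0,0,0,0,0,0],[0.7,0,0,0,0,0,0],[0.9,0,0,0,0,0,0],[0.9,0,0,0,0,0,0],[0.9,0,0,0,0,0,0]]
  ]
}}

```text
t: 10.2
tool_pos: [0.5143, -0.0221, 0.1014]
orientation: [0.139, 3.137, -0.0]
force: [-0.8, 1.3, 5.3]
opening: 0.0375
```

Request:
{"name": "servo_tool", "arguments": {
  "plan": [
    [[0.9,0,0,3,0,0,0],[0.9,0,0,8,0,0,0],[0.9,0,0,15,0,0,0],[0.9,4,3,14,0,0,0],[0.9,15,10,0,0,0,0],[0.9,25,20,0,0,0,0],[0.9,30,22,0,0,0,0],[0.9,25,20,0,0,0,0],[0.9,20,14,0,0,0,0],[0.9,12,7,0,0,0,0],[0.9,4,2,0,0,0,0],[0.9,0,0,0,0,0,0]]
  ]
}}

```text
t: 11.4
tool_pos: [0.6492, 0.0762, 0.1413]
orientation: [0.139, 3.138, -0.0]
force: [0.3, -0.5, 0.2]
opening: 0.0375
```

```bash
python3 - <<'E'
from h import *
s=grab("side");t=grab("top")
cv2.imwrite("pics/t4.png",t);cv2.imwrite("pics/s4.png",s)
x=monitor.read_state();print(x["tool_pos"],x["opening"],x["force"])
for X in [(.5145,-.022,.114),(.649,.0755,.09)]: print(proj("side",X))
E
```

```text
[0.64842858 0.07555792 0.14103213] 0.037525870490444625 [-0.46754486 -0.35987569 -0.7804868 ]
[275.39094706 203.45324056]
[324.26785142 175.27824583]
```

Request:
{"name": "servo_tool", "arguments": {
  "plan": [
    [[0.9,0,0,-10,0,0,0],[0.9,0,0,-25,0,0,0],[0.9,0,0,-30,0,0,0],[0.9,0,0,-25,0,0,0],[0.9,0,0,-15,0,0,0],[0.9,0,0,-7,0,0,0],[0.9,0,0,-2,0,0,0],[0.9,0,0,-1,0,0,0],[0.9,0,0,-1,0,0,0],[0.9,0,0,-1,0,0,0],[0.9,0,0,0,0,0,0]]
  ]
}}

```text
t: 12.6
tool_pos: [0.6491, 0.076, 0.0243]
orientation: [0.139, 3.138, 0.0]
force: [-0.5, 0.2, -1.2]
opening: 0.0376
```

Request:
{"name": "servo_tool", "arguments": {
  "plan": [
    [[0.9,0,0,-1,0,0,0],[0.9,0,0,-0.5,0,0,0],[0.9,0,0,0,0,0,0]]
  ]
}}

```text
t: 12.9
tool_pos: [0.6491, 0.076, 0.0234]
orientation: [0.139, 3.138, 0.0]
force: [-4.5, -0.5, 8.0]
opening: 0.0376
```

Request:
{"name": "servo_tool", "arguments": {
  "plan": [
    [[0.6,0,0,0,0,0,0],[0.3,0,0,0,0,0,0],[0,0,0,0,0,0,0],[-0.12,0,0,0,0,0,0],[-0.12,0,0,0,0,0,0],[-0.12,0,0,10,0,0,0],[-0.12,0,0,25,0,0,0],[-0.12,0,0,35,0,0,0],[-0.5,0,0,35,0,0,-0.1],[-1,-5,-4,20,0,0,-0.13],[-1,-15,-12,5,0,0,-0.14],[-1,-20,-15,0,0,0,-0.14]]
  ]
}}

```text
t: 14.1
tool_pos: [0.61, 0.045, 0.1551]
orientation: [0.933, 2.996, 0.002]
force: [-0.2, 0.1, 1.2]
opening: 0.0793
```

Request:
{"name": "servo_tool", "arguments": {
  "plan": [
    [[-1,-20,-15,0,0,0,-0.14],[-1,-20,-15,0,0,0,-0.14],[-1,-15,-12,0,0,0,-0.14],[-1,-15,-10,0,0,0,-0.14],[-1,-12,-8,0,0,0,-0.14],[-1,-8,-5,0,0,0,-0.14],[-1,-2,-2,0,0,0,-0.14],[-1,0,0,0,0,0,-0.14],[-1,0,0,0,0,0,-0.14],[-1,0,0,-15,0,0,-0.104],[-1,0,0,0,0,0,0]]
  ]
}}

```text
t: 15.2
tool_pos: [0.5157, -0.022, 0.1362]
orientation: [-2.612, -1.743, 0.002]
force: [-0.1, 0.2, -0.1]
opening: 0.0926
```

```bash
python3 - <<'E'
from h import *
t=grab("top");s=grab("side")
cv2.imwrite("pics/t5.png",t);cv2.imwrite("pics/s5.png",s)
o=np.hstack([crop(t,190,140,80,66,5)[:330],crop(s,215,150,120,100,3.333)[:330]]);cv2.imwrite("pics/z6.png",o)
x=monitor.read_state();print(x["tool_pos"],x["orientation"],x["opening"])
E
```

```text
[ 0.51646169 -0.02205673  0.13745817] [-2.60839196e+00 -1.75041516e+00  5.97254147e-04] 0.09293364590041069
```

View pics/z6.png

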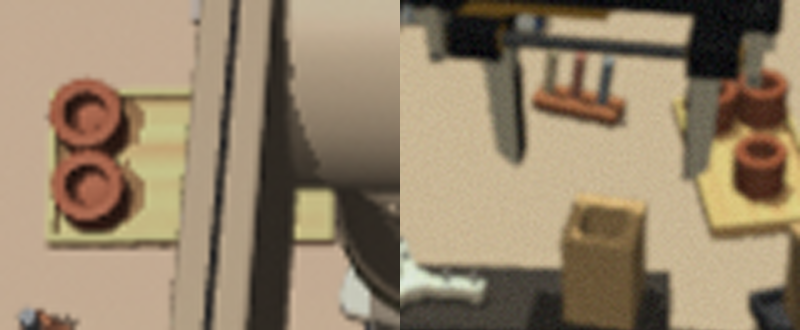

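Short prop stands upright in the plywood tray (side px ~(322,200)); fingers straddle the square prop. Picking it.

Request:
{"name": "servo_tool", "arguments": {
  "plan": [
    [[-1,0,0,-15,0,0,0],[-1,0,0,-25,0,0,0],[-1,0,0,-25,0,0,0],[-1,0,0,-14,0,0,0],[-1,0,0,-4,0,0,0],[-0.5,0,0,0,0,0,0],[0,0,0,0,0,0,0],[0.3,0,0,0,0,0,0],[0.6,0,0,0,0,0,0],[0.8,0,0,0,0,0,0],[0.8,0,0,0,0,0,0],[0.8,0,0,0,0,0,0]]
  ],
  "force": 20
}}

```text
t: 16.5
tool_pos: [0.5166, -0.0221, 0.0543]
orientation: [-2.611, -1.746, 0.0]
force: [-1.8, 0.7, 3.0]
opening: 0.0442
```

Request:
{"name": "servo_tool", "arguments": {
  "plan": [
    [[0.8,0,0,3,0,0,0],[0.8,0,0,8,0,0,0],[0.8,0,0,18,0,0,0],[0.8,0,0,25,0,0,0],[0.8,4,-4,20,0,0,0.04],[0.8,12,-12,10,0,0,0.06],[0.8,22,-20,0,0,0,0.08],[0.8,28,-26,0,0,0,0.08],[0.8,28,-26,0,0,0,0.08],[0.8,22,-20,0,0,0,0.074],[0.8,12,-11,0,0,0,0],[0.8,4,-4,0,0,0,0]]
  ]
}}

```text
t: 17.7
tool_pos: [0.6494, -0.1464, 0.1381]
orientation: [2.198, 2.244, -0.0]
force: [-1.0, 0.3, -2.8]
opening: 0.0441
```

```bash
python3 - <<'E'
from h import *
s=grab("side")
cv2.imwrite("pics/s6.png",s)
o=crop(s,230,160,200,150,4);cv2.imwrite("pics/z7.png",o)
x=monitor.read_state();print(x["tool_pos"],x["orientation"],x["opening"])
E
```

```text
[ 0.64921909 -0.14625393  0.13802798] [ 2.19833962e+00  2.24428380e+00 -3.44643810e-04] 0.0443882993749229
```

View pics/z7.png

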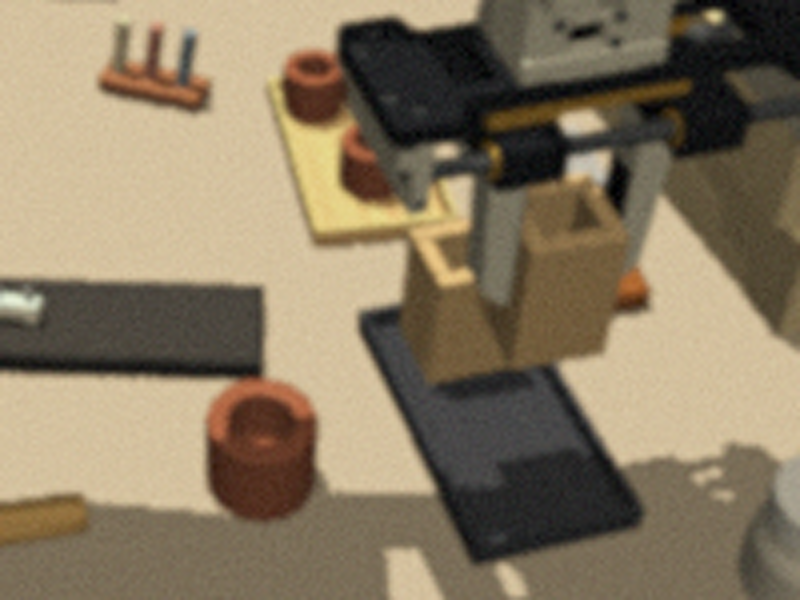

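Square prop hangs upright over the tray, aligned with its neighbour and with the tray walls. Lowering.

Request:
{"name": "servo_tool", "arguments": {
  "plan": [
    [[0.8,-0.5,1,-12,0,0,0],[0.8,0,0,-25,0,0,0],[0.8,0,0,-25,0,0,0],[0.8,0,0,-16,0,0,0],[0.8,0,0,-8,0,0,0],[0.8,0,0,-2.5,0,0,0],[0.8,0,0,-1,0,0,0],[0.8,0,0,-1,0,0,0],[0.8,0,0,-1,0,0,0],[0.8,0,0,0,0,0,0]]
  ]
}}

```text
t: 18.75
tool_pos: [0.6486, -0.1443, 0.0473]
orientation: [2.196, 2.245, 0.001]
force: [-0.2, 0.4, -2.4]
opening: 0.0445
```

Request:
{"name": "servo_tool", "arguments": {
  "plan": [
    [[0.8,0,0,-0.7,0,0,0],[0.8,0,0,-0.5,0,0,0],[0.8,0,0,0,0,0,0]]
  ]
}}

```text
t: 19.05
tool_pos: [0.6486, -0.1443, 0.0463]
orientation: [2.196, 2.245, 0.0]
force: [-1.7, -0.3, 4.8]
opening: 0.0442
```

Request:
{"name": "servo_tool", "arguments": {
  "plan": [
    [[0.5,0,0,0,0,0,0],[0.1,0,0,0,0,0,0],[-0.3,0,0,0,0,0,0],[-0.7,0,0,0,0,0,0],[-0.7,0,0,0,0,0,0],[-0.7,0,0,10,0,0,0],[-0.7,0,0,25,0,0,0],[-0.7,0,0,35,0,0,0],[-0.7,0,0,30,0,0,0],[-0.5,-10,7,10,0,0,0],[-0.3,-25,17,0,0,0,0],[-0.3,-35,24,0,0,0,0]]
  ],
  "force": 15
}}

```text
t: 20.25
tool_pos: [0.5789, -0.0965, 0.1571]
orientation: [2.196, 2.243, 0.002]
force: [0.1, -0.3, 0.8]
opening: 0.062
```

Request:
{"name": "servo_tool", "arguments": {
  "plan": [
    [[-0.1,-38,26,0,0,0,0.05],[-0.1,-38,26,0,0,0,0.06],[-0.1,-35,24,0,0,0,0],[-0.1,-30,21,0,0,0,0],[0.1,-22,16,0,0,0,0],[0.1,-13,8,0,0,0,0],[0.1,-5,4,-20,0,0,0],[0.1,0,0,-25,0,0,0],[0.1,0,0,0,0,0,0],[0.1,0,0,0,0,0,0]]
  ]
}}

```text
t: 21.25
tool_pos: [0.3971, 0.0289, 0.1111]
orientation: [-2.07, -2.363, 0.0]
force: [0.2, -0.6, 1.3]
opening: 0.0416
```

```bash
python3 - <<'E'
from h import *
t=grab("top");s=grab("side")
cv2.imwrite("pics/t7.png",t);cv2.imwrite("pics/s7.png",s)
o=np.hstack([crop(s,180,180,110,90,3.636),crop(s,300,180,110,90,3.636)]);cv2.imwrite("pics/z8.png",o)
x=monitor.read_state();print(x["tool_pos"],x["orientation"],x["opening"])
for X in [(.399,.015,.026),(.3972,.0289,.026)]: print((proj("side",X)-[180,180])*3.636)
E
```

```text
[0.39819985 0.02874753 0.11202996] [2.06933368e+00 2.36172670e+00 1.87187219e-03] 0.041745139862508954
[139.11588161 195.43237725]
[133.03150891 179.99856039]
```

View pics/z8.png

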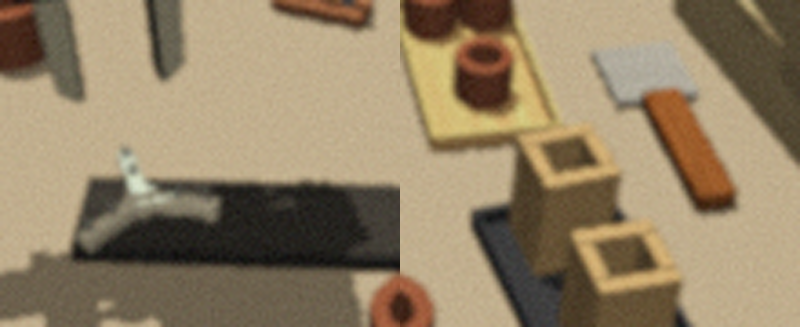

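Side view: square prop stands in its tray upright; stilt undisturbed, hub ~px (220,233), arm to pinch pointing away under the fingers.

Request:
{"name": "servo_tool", "arguments": {
  "plan": [
    [[0.1,0,0,-15,0,0,0],[0.1,0,0,-25,0,0,0],[0.1,0,0,-25,0,0,0],[0.1,0,0,-14,0,0,0],[0.1,0,0,-6,0,0,0],[0.1,0,0,-1.5,0,0,0],[0.4,0,0,0,0,0,0],[0.7,0,0,0,0,0,0],[0.9,0,0,0,0,0,0],[1,0,0,0,0,0,0],[1,0,0,0,0,0,0],[1,0,0,0,0,0,0]]
  ]
}}

```text
t: 22.55
tool_pos: [0.3979, 0.0289, 0.0246]
orientation: [2.069, 2.362, 0.001]
force: [0.6, 0.6, 4.6]
opening: 0.0169
```

Request:
{"name": "servo_tool", "arguments": {
  "plan": [
    [[1,0,0,0.5,0,0,0],[1,0,0,0.5,0,0,0],[1,0,0,0,0,0,0]]
  ]
}}

```text
t: 22.85
tool_pos: [0.3969, 0.029, 0.0247]
orientation: [-2.07, -2.363, 0.0]
force: [0.6, -0.3, 0.6]
opening: 0.0169
```

Request:
{"name": "servo_tool", "arguments": {
  "plan": [
    [[0.4,0,0,0,0,0,0],[0.4,0,0,0,0,0,0],[0.4,-0.5,3,0,0,0,0],[0.4,-0.5,3,0,0,0,0],[0.7,0,0,0,0,0,0],[1,0,0,0,0,0,0],[1,0,0,0,0,0,0],[1,0,0,0,0,0,0],[1,0,0,0,0,0,0]]
  ]
}}

```text
t: 23.75
tool_pos: [0.3962, 0.0349, 0.0249]
orientation: [-2.07, -2.363, -0.0]
force: [-0.6, 0.4, -0.3]
opening: 0.0101
```

Request:
{"name": "servo_tool", "arguments": {
  "plan": [
    [[1,0,0,3,0,0,0],[1,0,0,8,0,0,0],[1,0,0,20,0,0,0],[1,0,0,20,0,0,0],[1,5,-9,12,0,0,0],[1,10,-18,2,0,0,0],[1,16,-28,0,0,0,0],[1,20,-35,0,0,0,0],[1,20,-35,0,0,0,0],[1,20,-35,0,0,0,0],[1,20,-35,0,0,0,0],[1,20,-35,0,0,0,0]]
  ]
}}

```text
t: 24.95
tool_pos: [0.5278, -0.1976, 0.0899]
orientation: [2.07, 2.363, -0.0]
force: [0.5, 0.4, -0.4]
opening: 0.0096
```

Request:
{"name": "servo_tool", "arguments": {
  "plan": [
    [[1,20,-35,0,0,0,0],[1,20,-35,0,0,0,0],[1,17,-30,0,0,0,0],[1,12,-20,0,0,0,0],[1,6,-10,0,0,0,0],[1,2,-3,0,0,0,0],[1,0,0,0,0,0,0],[1,0,0,0,0,0,0]]
  ]
}}

```text
t: 25.75
tool_pos: [0.6038, -0.3277, 0.0897]
orientation: [-2.069, -2.363, 0.0]
force: [0.3, 0.7, -0.7]
opening: 0.01
```

```bash
python3 - <<'E'
from h import *
t=grab("top");s=grab("side")
cv2.imwrite("pics/t8.png",t);cv2.imwrite("pics/s8.png",s)
o=np.hstack([crop(t,240,190,80,105,4.6)[:480],crop(s,310,290,140,130,3.077)[:400].copy() if 0 else cv2.resize(s[260:420,280:430],(450,480))]);cv2.imwrite("pics/z9.png",o)
x=monitor.read_state();print(x["tool_pos"],x["orientation"],x["opening"])
E
```

```text
[ 0.60395888 -0.32737561  0.08996919] [-2.06902896e+00 -2.36356861e+00 -2.96190580e-05] 0.009713619518268886
```

View pics/z9.png

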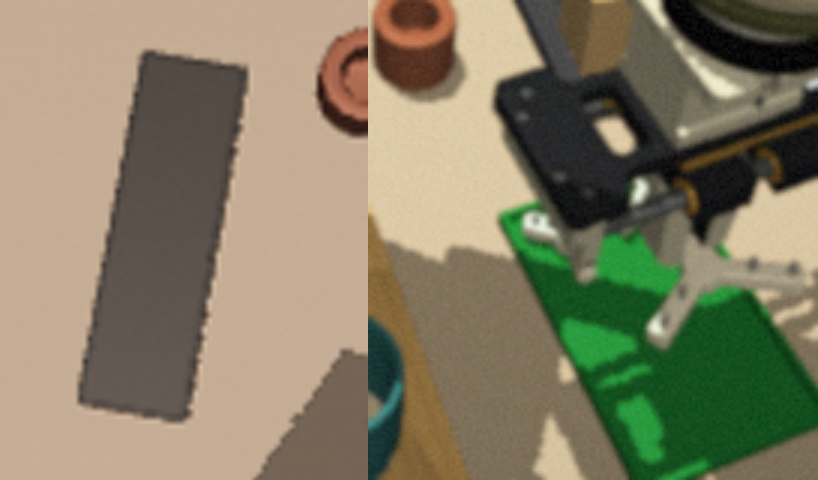

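Stilt held level over the green tray; bare strip fully visible in the top view. Lowering.

Request:
{"name": "servo_tool", "arguments": {
  "plan": [
    [[1,0.5,-0.5,-12,0,0,0],[1,0,0,-20,0,0,0],[1,0,0,-20,0,0,0],[1,0,0,-12,0,0,0],[1,0,0,-5,0,0,0],[1,0,0,-1.5,0,0,0],[1,0,0,-1,0,0,0],[1,0,0,-0.7,0,0,0],[1,0,0,0,0,0,0]]
  ]
}}

```text
t: 26.75
tool_pos: [0.6051, -0.3286, 0.0193]
orientation: [2.069, 2.363, 0.0]
force: [-1.9, 1.3, 6.9]
opening: 0.0098
```

```bash
python3 - <<'E'
from h import *
from m1 import comp,rect
x=monitor.read_state();print(x["tool_pos"],x["force"])
t=cv2.imread("pics/t8.png")
print("strip",rect("top",comp(t,(245,192,58,95),(0,0,40),(179,60,110)),.012))
E
```

```text
[ 0.60508873 -0.32862249  0.01932212] [-1.87987134  1.27117221  6.91773345]
strip [458.2  -3.   59.3 199.1 163.5]
```

Request:
{"name": "servo_tool", "arguments": {
  "plan": [
    [[1,0,0,-0.7,0,0,0],[1,0,0,-0.7,0,0,0],[1,0,0,0,0,0,0]]
  ]
}}

```text
t: 27.05
tool_pos: [0.6052, -0.3287, 0.0192]
orientation: [2.069, 2.363, 0.0]
force: [-7.8, 5.7, 15.8]
opening: 0.0098
```

Request:
{"name": "servo_tool", "arguments": {
  "plan": [
    [[1,0,0,0.7,0,0,0],[1,0,0,0.5,0,0,0],[0.85,0,0,0,0,0,0],[0.75,0,0,0,0,0,0],[0.6,0,0,0,0,0,0],[0.5,0,0,0,0,0,0],[0.5,0,0,0,0,0,0],[0.5,0,0,8,0,0,0],[0.5,0,0,20,0,0,0],[0.5,0,0,35,0,0,0],[0.5,0,0,40,0,0,0],[0.3,-5,10,30,0,0,0]]
  ]
}}

```text
t: 28.25
tool_pos: [0.6005, -0.3199, 0.1541]
orientation: [2.069, 2.36, 0.0]
force: [0.2, -0.8, -0.1]
opening: 0.028
```

```bash
python3 - <<'E'
from h import *
from m1 import *
t=grab("top");s=grab("side")
cv2.imwrite("pics/t9.png",t);cv2.imwrite("pics/s9.png",s)
o=np.zeros((600,800,3),np.uint8)
o[:600,:600]=crop(t,60,203,100,100,6)
o[:240,600:]=cv2.resize(s[290:410,320:420],(200,240));o[300:500,600:]=crop(t,350,140,80,80,2.5)
cv2.imwrite("pics/z10.png",o)
print("blue",rect("top",comp(t,(60,200,100,105),(95,90,40),(125,255,255)),.034))
E
```

```text
blue [477.1 417.4 149.6 191.5 159.2]
```

View pics/z10.png

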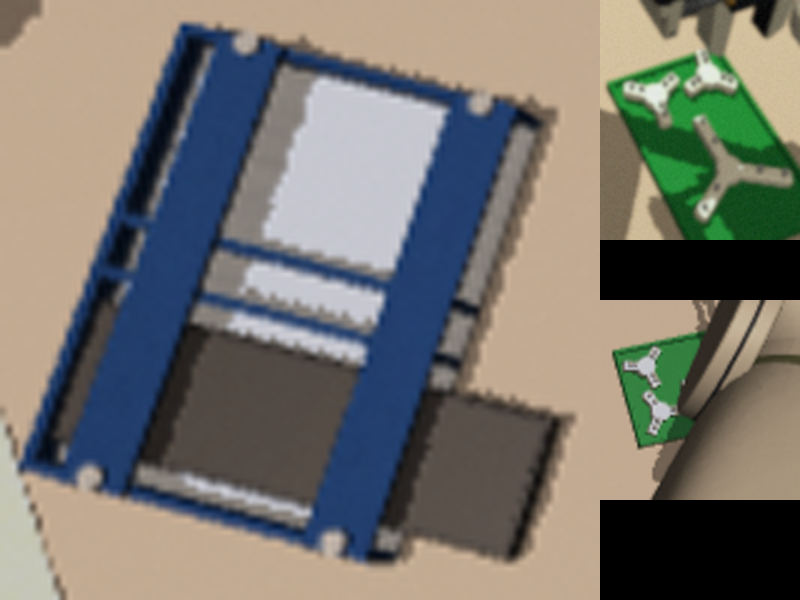

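```bash
python3 - <<'E'
from h import *
A=lambda x,y:(60+x/6,203+y/6)
w=lambda x,y,z:onz("top",A(x,y),z)[:2]*1000
ang=lambda a,b:np.degrees(np.arctan2(*(b-a)[::-1]))
m1,m2=w(480,102,.035),w(332,543,.035);b1,b2=w(245,43,.035),w(90,476,.035)
print("bolts",m1,m2,b1,b2);print("ydir",ang(m1,m2),ang(b1,b2),"xdir",ang(m1,b1),ang(m2,b2))
# floor plate mouth edge z=.004 (free bay), stowed strip z=.016
f1,f2=w(536,130,.004),w(470,298,.004);print("floor mouth edge",f1,f2,ang(f1,f2))
u1,u2,l1,l2=w(430,390,.016),w(556,415,.016),w(395,530,.016),w(512,557,.016)
print("stowed",u1,u2,l1,l2,ang(u2,u1),ang(l2,l1),ang(u2,l2))
s1,s2=w(192,325,.016),w(362,368,.016);print("stowed upper edge inside",s1,s2,ang(s2,s1))
d=[w(225,243,.012),w(388,288,.012)];print("divider free side",d,ang(d[1],d[0]))
th=np.radians(72.5);X=np.array([np.cos(th),np.sin(th)]);Y=np.array([-X[1],X[0]])
for n,p in dict(m1=m1,m2=m2,b1=b1,b2=b2,f1=f1,f2=f2,u1=u1,u2=u2,l1=l1,l2=l2,s1=s1,s2=s2,d0=d[0],d1=d[1]).items(): print(n,np.round([(p@X),(p@Y)],1))
E
```

```text
bolts [542.92409615 328.37234449] [368.28074088 394.57089063] [579.25961687 425.55152681] [405.87450779 491.19678776]
ydir 159.24079196129097 159.2628548674944 xdir 69.49911375658841 68.74072383697829
floor mouth edge [535.33038366 314.99492637] [465.94268854 345.9462653 ] 155.96007967776148
stowed [427.53361317 359.92564316] [411.39108941 308.37828182] [371.86674065 376.17152411] [355.64319753 328.90281101] 72.61157947396458 71.05678097962159 159.7879625851739
stowed upper edge inside [465.66714518 457.80474131] [439.81026979 387.73737357] 69.744487728347
divider free side [array([499.5462153 , 445.25505541]), array([472.75741582, 377.41556747])] 68.4516776208203
m1 [ 476.4 -419.1]
m2 [ 487.1 -232.6]
b1 [ 580.  -424.5]
b2 [ 590.5 -239.4]
f1 [ 461.4 -415.8]
f2 [ 470.  -340.3]
u1 [ 471.8 -299.5]
u2 [ 417.8 -299.6]
l1 [ 470.6 -241.5]
l2 [ 420.6 -240.3]
s1 [ 576.6 -306.5]
s2 [ 502.  -302.9]
d0 [ 574.9 -342.5]
d1 [ 502.1 -337.4]
```

Request:
{"name": "servo_tool", "arguments": {
  "plan": [
    [[-0.3,-5,12,10,0,0,0.08],[-0.7,-10,25,0,0,0,0.12],[-1,-14,36,0,0,0,0.12],[-1,-15,40,0,0,0,0.12],[-1,-15,40,0,0,0,0.12],[-1,-15,40,0,0,0,0.12],[-1,-15,40,0,0,0,0.12],[-1,-13,35,0,0,0,0.12],[-1,-10,25,0,0,0,0.12],[-1,-5,13,-5,0,0,0.112],[-1,-1,4,-20,0,0,0],[-1,0,0,-30,0,0,0]]
  ],
  "force": 50
}}

```text
t: 29.55
tool_pos: [0.4831, -0.0079, 0.1068]
orientation: [0.446, 3.105, 0.0]
force: [-0.5, -0.0, -0.6]
opening: 0.0931
```

Request:
{"name": "servo_tool", "arguments": {
  "plan": [
    [[-1,0,0,-30,0,0,0],[-1,0,0,-20,0,0,0],[-1,0,0,-10,0,0,0],[-1,0,0,0,0,0,0],[-1,0,0,0,0,0,0]]
  ]
}}

```text
t: 30.05
tool_pos: [0.4823, -0.0087, 0.0464]
orientation: [0.449, 3.109, 0.0]
force: [-0.6, -0.1, -0.6]
opening: 0.0931
```

```bash
python3 - <<'E'
from h import *
s=grab("side")
cv2.imwrite("pics/s10.png",s)
o=crop(s,160,100,200,150,3.5);cv2.imwrite("pics/z11.png",o)
x=monitor.read_state();print(x["tool_pos"],x["orientation"],x["opening"])
E
```

```text
[ 0.48274619 -0.00877152  0.04685672] [4.48778117e-01 3.10740634e+00 1.94939188e-05] 0.09317282502034445
```

View pics/z11.png

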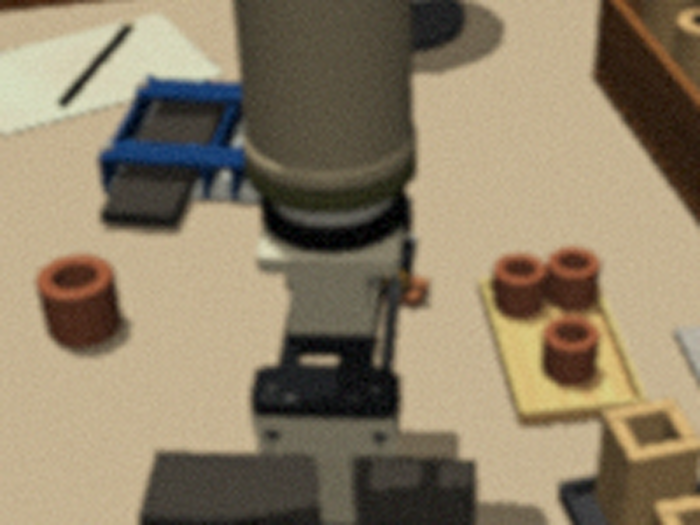

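Jaws straddle the strip, square to it (view from the near side). Down and grip.

Request:
{"name": "servo_tool", "arguments": {
  "plan": [
    [[-1,0,-0.5,-15,0,0,0],[-1,0,0,-10,0,0,0],[-1,0,0,-5,0,0,0],[-1,0,0,-2,0,0,0],[-1,0,0,-1,0,0,0],[-0.6,0,0,0,0,0,0],[-0.3,0,0,0,0,0,0],[0,0,0,0,0,0,0],[0,0,0,0,0,0,0],[0,0,0,0,0,0,0]]
  ]
}}

```text
t: 31.1
tool_pos: [0.4818, -0.009, 0.0127]
orientation: [0.449, 3.109, 0.0]
force: [-0.2, -0.1, 0.3]
opening: 0.06
```

Request:
{"name": "servo_tool", "arguments": {
  "plan": [
    [[0,0,0,3,0,0,0],[0,0,0,8,0,0,0],[0,0,0,15,0,0,0],[0,0,0,20,0,0,-0.03],[0,0,0,15,0,0,-0.06],[0,-1,3,9,0,0,-0.09],[0,-1,8,0,0,0,-0.11],[0,-2,12,0,0,0,-0.12],[0,-2,15,0,0,0,-0.12],[0,-3,18,0,0,0,-0.12],[0,-3,20,0,0,0,-0.12],[0,-3,20,0,0,0,-0.12]]
  ]
}}

```text
t: 32.3
tool_pos: [0.4662, 0.0875, 0.0827]
orientation: [-1.75, -2.608, 0.001]
force: [0.7, -0.6, -4.5]
opening: 0.0592
```

Request:
{"name": "servo_tool", "arguments": {
  "plan": [
    [[0,-3,20,0,0,0,-0.12],[0,-3,20,0,0,0,-0.12],[0,-3,20,0,0,0,-0.12],[0,-3,18,0,0,0,-0.12],[0,-3,15,0,0,0,-0.12],[0,-2,10,0,0,0,-0.1],[0,-2,6,0,0,0,-0.056],[0,0,1,0,0,0,0],[0,0,0,0,0,0,0],[0,0,0,0,0,0,0]]
  ]
}}

```text
t: 33.3
tool_pos: [0.4477, 0.1965, 0.0826]
orientation: [2.584, 1.787, -0.0]
force: [-0.1, 0.5, -4.0]
opening: 0.0593
```

```bash
python3 - <<'E'
from h import *
s=grab("side");t=grab("top")
cv2.imwrite("pics/s11.png",s);cv2.imwrite("pics/t11.png",t)
o=np.hstack([crop(s,150,90,100,120,4),crop(t,60,200,120,144,3.3333)]);cv2.imwrite("pics/z12.png",o)
x=monitor.read_state();print(x["tool_pos"],x["orientation"],x["opening"],x["wrist_torque"])
E
```

```text
[0.4477589  0.19649849 0.08254967] [ 2.58464841e+00  1.78568827e+00 -2.22394987e-04] 0.059592567638684535 [-0.17744886 -0.03528838 -0.01194561]
```

View pics/z12.png

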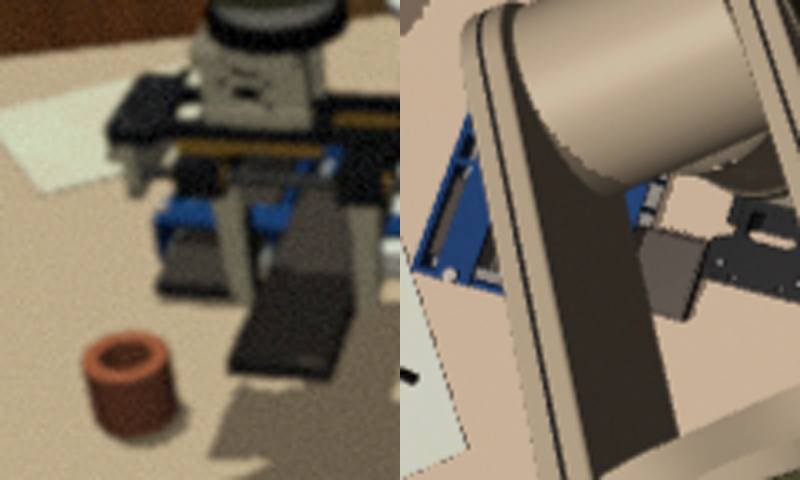

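Request:
{"name": "servo_tool", "arguments": {
  "plan": [
    [[0,1,-0.5,-10,0,0,0],[0,1,0,-20,0,0,0],[0,0,0,-17,0,0,0],[0,0,0,-9,0,0,0],[0,0,0,-3,0,0,0],[0,0,0,0,0,0,0]]
  ]
}}

```text
t: 34.0
tool_pos: [0.4495, 0.1962, 0.0232]
orientation: [-2.585, -1.785, 0.001]
force: [0.0, -0.2, -4.7]
opening: 0.0593
```

```bash
python3 - <<'E'
from h import *
s=grab("side")
x=monitor.read_state();p=x["tool_pos"];print(p)
X=np.array([.3543,.9351,0]);Y=np.array([-.9351,.3543,0]);zt=p[2]-.0127+.012
c=np.array([p[0],p[1],0])
im=crop(s,150,90,110,110,5)
for dx in(-.075,.125):
  for dy in(-.03,.03):
    for z in(zt,zt-.012):
      q=(proj("side",c+dx*X+dy*Y+[0,0,z])-[150,90])*5; cv2.circle(im,tuple(int(v) for v in q),3,(0,0,255),-1)
cv2.imwrite("pics/z13.png",im)
E
```

```text
[0.45001291 0.19643678 0.0238467 ]
```

View pics/z13.png

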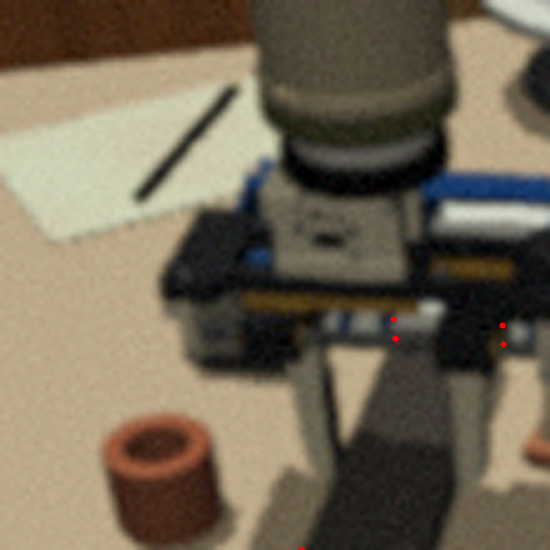

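```bash
python3 - <<'E'
from h import *
s=grab("side");cv2.imwrite("pics/s13.png",s);hsv=cv2.cvtColor(s,cv2.COLOR_BGR2HSV)
p=monitor.read_state()["tool_pos"]
X=np.array([.3543,.9351,0]);Y=np.array([-.9351,.3543,0]);zt=p[2]-.0007
for dy in(.025,.015,0):
  print(dy,[(round(1000*d),*np.round(q).astype(int),*hsv[int(round(q[1])),int(round(q[0]))]) for d in np.arange(.02,.18,.01) for q in[proj("side",np.array([p[0],p[1],zt])+d*X+dy*Y)]] if dy==.025 else [(round(1000*d),*hsv[int(round(q[1])),int(round(q[0]))]) for d in np.arange(.02,.18,.01) for q in[proj("side",np.array([p[0],p[1],zt])+d*X+dy*Y)]])
E
```

```text
0.025 [(20, np.int64(222), np.int64(176), np.uint8(19), np.uint8(44), np.uint8(46)), (30, np.int64(223), np.int64(174), np.uint8(22), np.uint8(44), np.uint8(64)), (40, np.int64(224), np.int64(172), np.uint8(18), np.uint8(46), np.uint8(66)), (50, np.int64(224), np.int64(169), np.uint8(16), np.uint8(56), np.uint8(78)), (60, np.int64(225), np.int64(167), np.uint8(17), np.uint8(52), np.uint8(79)), (70, np.int64(226), np.int64(165), np.uint8(25), np.uint8(59), np.uint8(73)), (80, np.int64(227), np.int64(163), np.uint8(19), np.uint8(82), np.uint8(65)), (90, np.int64(228), np.int64(161), np.uint8(16), np.uint8(42), np.uint8(67)), (100, np.int64(229), np.int64(159), np.uint8(30), np.uint8(26), np.uint8(39)), (110, np.int64(229), np.int64(157), np.uint8(120), np.uint8(5), np.uint8(47)), (120, np.int64(230), np.int64(155), np.uint8(19), np.uint8(30), np.uint8(94)), (130, np.int64(231), np.int64(153), np.uint8(28), np.uint8(28), np.uint8(119)), (140, np.int64(232), np.int64(151), np.uint8(20), np.uint8(138), np.uint8(87)), (150, np.int64(233), np.int64(149), np.uint8(14), np.uint8(62), np.uint8
[... 1035 characters left out ...]
, np.uint8(63)), (40, np.uint8(16), np.uint8(47), np.uint8(70)), (50, np.uint8(7), np.uint8(49), np.uint8(67)), (60, np.uint8(10), np.uint8(38), np.uint8(61)), (70, np.uint8(16), np.uint8(50), np.uint8(66)), (80, np.uint8(17), np.uint8(36), np.uint8(64)), (90, np.uint8(35), np.uint8(53), np.uint8(29)), (100, np.uint8(132), np.uint8(196), np.uint8(13)), (110, np.uint8(75), np.uint8(54), np.uint8(19)), (120, np.uint8(60), np.uint8(70), np.uint8(11)), (130, np.uint8(90), np.uint8(30), np.uint8(17)), (140, np.uint8(83), np.uint8(121), np.uint8(19)), (150, np.uint8(90), np.uint8(23), np.uint8(11)), (160, np.uint8(125), np.uint8(70), np.uint8(22)), (170, np.uint8(20), np.uint8(109), np.uint8(14))]
```

Request:
{"name": "servo_tool", "arguments": {
  "plan": [
    [[0,0,0,2,0,0,0],[0,1.4,3.7,0,0,0,0],[0,2.8,7.5,0,0,0,0],[0,2.8,7.5,0,0,0,0],[0,2.8,7.5,0,0,0,0],[0,2.8,7.5,0,0,0,0],[0,2.8,7.5,0,0,0,0],[0,0,0,0,0,0,0]]
  ]
}}

```text
t: 34.9
tool_pos: [0.4655, 0.2388, 0.0256]
orientation: [-2.584, -1.786, -0.001]
force: [-0.0, -0.5, -5.0]
opening: 0.0595
```

Request:
{"name": "servo_tool", "arguments": {
  "plan": [
    [[0,2.8,7.5,0,0,0,0],[0,2.8,7.5,0,0,0,0],[0,2.8,7.5,0,0,0,0],[0,2.8,7.5,0,0,0,0],[0,2.8,7.5,0,0,0,0],[0,0,0,0,0,0,0]]
  ]
}}

```text
t: 35.5
tool_pos: [0.4796, 0.2762, 0.0257]
orientation: [-2.584, -1.786, -0.001]
force: [-0.3, -0.3, -3.6]
opening: 0.0593
```

Request:
{"name": "servo_tool", "arguments": {
  "plan": [
    [[0,2.8,7.5,0,0,0,0],[0,2.8,7.5,0,0,0,0],[0,2.8,7.5,0,0,0,0],[0,2.8,7.5,0,0,0,0],[0,1.4,3.7,0,0,0,0],[0,0,0,0,0,0,0]]
  ]
}}

```text
t: 36.1
tool_pos: [0.4919, 0.3094, 0.0256]
orientation: [-2.585, -1.786, -0.0]
force: [-0.6, -0.8, -5.4]
opening: 0.0593
```

Request:
{"name": "servo_tool", "arguments": {
  "plan": [
    [[0,0,0,-2,0,0,0],[0,0,0,-2,0,0,0],[0,0,0,-1.5,0,0,0],[0,0,0,-1,0,0,0],[0,0,0,0,0,0,0]]
  ]
}}

```text
t: 36.6
tool_pos: [0.4915, 0.3086, 0.0188]
orientation: [-2.585, -1.785, 0.001]
force: [-0.1, -0.3, -4.4]
opening: 0.0595
```

Request:
{"name": "servo_tool", "arguments": {
  "plan": [
    [[0,0,0,-1,0,0,0],[0,0,0,-1,0,0,0],[0,0,0,-0.7,0,0,0],[0,0,0,0,0,0,0]]
  ]
}}

```text
t: 37.0
tool_pos: [0.4918, 0.3088, 0.0167]
orientation: [2.585, 1.785, 0.0]
force: [-1.6, -2.0, -0.1]
opening: 0.0593
```

Request:
{"name": "servo_tool", "arguments": {
  "plan": [
    [[0,0,0,-0.5,0,0,0],[-0.3,0,0,0,0,0,0],[-0.5,0,0,0,0,0,0],[-0.5,0,0,0,0,0,0],[-0.5,0,0,0,0,0,0],[-0.5,-4.4,-11.7,0,0,0,0],[-0.5,-6.6,-17.5,0,0,0,0],[-0.5,-6.7,-17.6,0,0,0,0],[-0.5,0,0,0,0,0,0],[-0.2,0,0,0,0,0,0],[0,0,0,0,0,0,0],[0,0,0,0,0,0,0]]
  ],
  "force": 30
}}

```text
t: 38.2
tool_pos: [0.4744, 0.2624, 0.0161]
orientation: [2.584, 1.786, 0.001]
force: [-0.9, -2.0, 2.6]
opening: 0.0594
```

Request:
{"name": "servo_tool", "arguments": {
  "plan": [
    [[0,1,2.5,0,0,0,0],[0,2.5,6.5,0,0,0,0],[0,2.8,7.5,0,0,0,0],[0,2.8,7.5,0,0,0,0],[0,2.1,5.6,0,0,0,0],[0,1.1,2.8,0,0,0,0],[0,0.7,1.9,0,0,0,0],[0,0,0,0,0,0,0]]
  ]
}}

```text
t: 39.0
tool_pos: [0.4874, 0.2956, 0.0167]
orientation: [2.583, 1.785, -0.002]
force: [-4.1, -9.6, 12.4]
opening: 0.0594
```

Request:
{"name": "servo_tool", "arguments": {
  "plan": [
    [[0,0,0,0.5,0,0,0],[0,0.7,1.9,0,0,0,0],[0,0.7,1.9,0,0,0,0],[0,0,0,0,0,0,0]]
  ]
}}

```text
t: 39.4
tool_pos: [0.4887, 0.2994, 0.0171]
orientation: [2.583, 1.785, -0.002]
force: [-3.3, -9.1, 10.5]
opening: 0.0597
```

Request:
{"name": "servo_tool", "arguments": {
  "plan": [
    [[0,0.7,1.9,0,0,0,0],[0,0.5,1.4,0,0,0,0],[0,0,0,0,0,0,0]]
  ]
}}

```text
t: 39.7
tool_pos: [0.4899, 0.3024, 0.0172]
orientation: [2.583, 1.785, -0.003]
force: [-5.6, -10.3, 13.3]
opening: 0.0592
```

Request:
{"name": "servo_tool", "arguments": {
  "plan": [
    [[0,0.5,1.4,0,0,0,0],[0,0,0,0,0,0,0]]
  ]
}}

```text
t: 39.9
tool_pos: [0.4904, 0.3037, 0.0173]
orientation: [2.583, 1.785, -0.003]
force: [-5.6, -11.2, 14.9]
opening: 0.0598
```

Request:
{"name": "servo_tool", "arguments": {
  "plan": [
    [[0,0,0,0.5,0,0,0],[0,0.5,1.4,0,0,0,0],[0,0,0,0,0,0,0]]
  ]
}}

```text
t: 40.2
tool_pos: [0.4909, 0.3052, 0.0177]
orientation: [2.583, 1.785, -0.003]
force: [-4.1, -10.6, 13.1]
opening: 0.0593
```

Request:
{"name": "servo_tool", "arguments": {
  "plan": [
    [[0,0.5,1.4,0,0,0,0],[0,0,0,0,0,0,0]]
  ]
}}

```text
t: 40.4
tool_pos: [0.4914, 0.3066, 0.0178]
orientation: [2.583, 1.785, -0.003]
force: [-4.1, -10.4, 13.7]
opening: 0.0596
```

Request:
{"name": "servo_tool", "arguments": {
  "plan": [
    [[0,0.5,1.4,0,0,0,0],[0,0.5,1.4,0,0,0,0],[0,0,0,0,0,0,0]]
  ]
}}

```text
t: 40.7
tool_pos: [0.4925, 0.3093, 0.018]
orientation: [2.583, 1.784, -0.003]
force: [-5.3, -11.4, 15.5]
opening: 0.0597
```

Request:
{"name": "servo_tool", "arguments": {
  "plan": [
    [[0,0.5,1.4,0,0,0,0],[0,0,0,0,0,0,0]]
  ]
}}

```text
t: 40.9
tool_pos: [0.4926, 0.3095, 0.0179]
orientation: [2.582, 1.784, -0.006]
force: [-7.4, -17.2, 18.6]
opening: 0.0596
```

Request:
{"name": "servo_tool", "arguments": {
  "plan": [
    [[0,0.4,1,0,0,0,0],[0,0,0,0,0,0,0]]
  ]
}}

```text
t: 41.1
tool_pos: [0.4926, 0.3096, 0.0179]
orientation: [2.581, 1.783, -0.009]
force: [-9.6, -21.4, 23.2]
opening: 0.0597
```

Request:
{"name": "servo_tool", "arguments": {
  "plan": [
    [[-0.2,0,0,0,0,0,0],[-0.4,0,0,0,0,0,0],[-0.6,0,0,0,0,0,0],[-0.6,0,0,0,0,0,0],[-0.6,0,0,10,0,0,0],[-0.6,0,0,25,0,0,0],[-0.6,0,0,35,0,0,0],[-0.6,-2,-15,40,0,0,0],[-0.6,-3,-35,40,0,0,0],[-0.6,-3,-45,20,0,0,0],[-0.6,-3,-45,0,0,0,0],[-0.6,-3,-45,0,0,0,0]]
  ]
}}

```text
t: 42.3
tool_pos: [0.4797, 0.129, 0.1866]
orientation: [2.583, 1.786, 0.005]
force: [1.5, -1.1, 0.2]
opening: 0.0745
```

Request:
{"name": "servo_tool", "arguments": {
  "plan": [
    [[-0.6,-3,-45,0,0,0,0],[-0.6,-3,-45,0,0,0,0],[-0.6,-3,-45,0,0,0,0],[-0.6,-3,-30,0,0,0,0],[-0.6,0,0,0,0,0,0],[-0.6,0,0,0,0,0,0]]
  ]
}}

```text
t: 42.9
tool_pos: [0.4674, -0.0352, 0.185]
orientation: [2.586, 1.783, 0.001]
force: [0.0, -0.1, 0.3]
opening: 0.0745
```

```bash
python3 - <<'E'
from h import *
t=grab("top");s=grab("side")
cv2.imwrite("pics/t20.png",t);cv2.imwrite("pics/s20.png",s)
o=np.zeros((600,800,3),np.uint8)
o[:400,:400]=crop(t,60,203,100,100,4); o[:400,400:]=crop(t,350,130,100,100,4) if 0 else crop(s,170,100,100,100,4)
o[400:,:400]=crop(t,190,140,160,80,2.5);o[400:,400:]=crop(t,340,135,100,150,2)[:200,:200].repeat(2,1)[:, :400] if 0 else np.hstack([cv2.resize(t[135:285,350:450],(133,200)),cv2.resize(s[290:420,200:440],(267,200))])
cv2.imwrite("pics/z14.png",o); print(monitor.read_state()["tool_pos"])
E
```

```text
[ 0.46739305 -0.03411492  0.18474362]
```

View pics/z14.png

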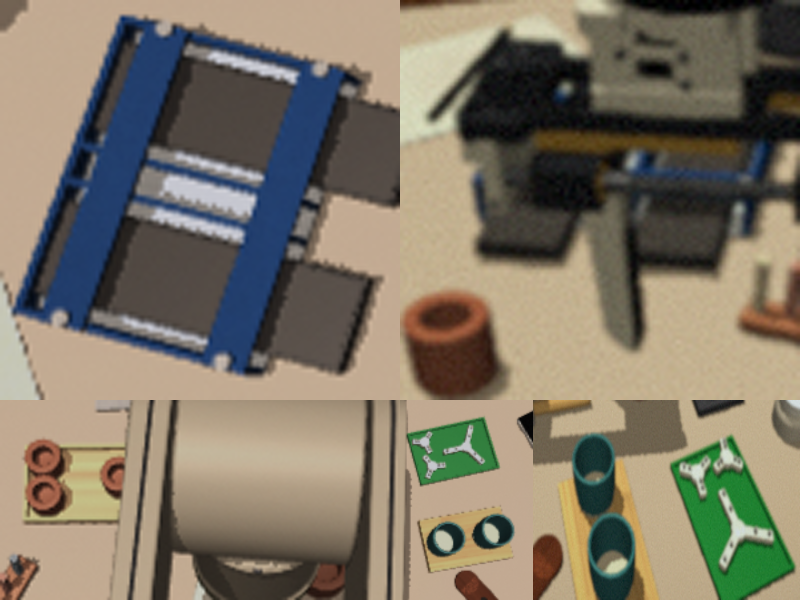

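```bash
python3 - <<'E'
from h import *
t=cv2.imread("pics/t20.png");H=cv2.cvtColor(t,cv2.COLOR_BGR2HSV)
X=np.array([.3543,.9351]);Y=np.array([-.9351,.3543])
for nm,yc in(("stowed",-245),("ours",-351)):
  for dy in(-20,-10,0,10,20):
    d=np.arange(400,490,1.); v=[]
    for a in d:
      q=proj("top",np.r_[(a*X+(yc+dy)*Y)/1000,.016]); v.append(cv2.getRectSubPix(H[:,:,2].copy(),(1,1),(float(q[0]),float(q[1])))[0,0])
    v=np.array(v); i=np.where(v<130)[0]
    print(nm,dy,"first dark x'",d[i[0]], "darkest 25-mm", [int(k) for k in v[i[0]:i[0]+16:3]])
  # lateral extent at x'=465
  w=np.arange(-50,51,1.);v=[]
  for b in w:
    q=proj("top",np.r_[(462*X+(yc+b)*Y)/1000,.016]); v.append(cv2.getRectSubPix(H[:,:,2].copy(),(1,1),(float(q[0]),float(q[1])))[0,0])
  i=np.where(np.array(v)<130)[0];print("lateral",w[i[0]],w[i[-1]])
E
```

```text
stowed -20 first dark x' 430.0 darkest 25-mm [129, 63, 37, 74, 88, 90]
stowed -10 first dark x' 430.0 darkest 25-mm [119, 64, 50, 76, 89, 90]
stowed 0 first dark x' 429.0 darkest 25-mm [127, 82, 41, 64, 86, 92]
stowed 10 first dark x' 431.0 darkest 25-mm [109, 42, 55, 87, 92, 92]
stowed 20 first dark x' 430.0 darkest 25-mm [125, 59, 44, 82, 92, 92]
lateral -32.0 29.0
ours -20 first dark x' 431.0 darkest 25-mm [103, 40, 50, 78, 82, 82]
ours -10 first dark x' 430.0 darkest 25-mm [124, 57, 40, 73, 81, 83]
ours 0 first dark x' 430.0 darkest 25-mm [119, 63, 47, 75, 84, 83]
ours 10 first dark x' 431.0 darkest 25-mm [117, 40, 50, 78, 85, 84]
ours 20 first dark x' 430.0 darkest 25-mm [123, 56, 37, 60, 83, 85]
lateral -30.0 31.0
```

```bash
python3 -c "
from plant import job
print(job.close_job())"
```

```text
the job is handed in; nothing more can be done
None
```

I took the stack apart in the order asked and handed the job in at about 43 s of the 144 s allowed. As asked, the cup went on the ware board and each prop and the stilt into its own tray, and the strip is in the free bay of the blue rack.

**Strip:** it met the stop, with the push rising to about 23 N over the last millimetre. In the last top view its outer end lies level with the strip already stowed (430 mm against 430 mm along the rack axis), and it sits centred to within about 1 mm. While sliding, the gripper pressed down on the strip with 10–23 N. That was unplanned, but below the limits.

**Other pieces:**
- **Cup and stilt:** the last pictures show the cup upright beside its mate, and the stilt flat in the green tray with its pins up.
- **Props:** both stood upright in their trays in side views after release. In the final top view the arm hid the square prop and part of the round one.
- **Position in the free space:** these spots rest on my pre-move measurements and the gripper pose at release. I did not measure them again afterwards.

**What did not go to plan:**
- The first stilt pinch caught the wider hub (17 mm instead of 10), so I regripped further out on the arm.
- The cup and the stilt touched down 2–4 mm higher than I had calculated. I released both on force contact.
- While carrying the strip, one picture suggested its front end was sagging about 5 mm. Lowering it showed no early contact.

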